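# Balance the centrifuge rotor by swapping jars round

### The job

The six-cup rotor has been loaded out of balance: no jar stands across from the other jar of its kind. Rearrange the jars so that each one stands directly opposite its twin of the same shape, all six upright and fully down in the rotor's cups; the empty cup stand beside the rotor is there to park a jar meanwhile. Do not tip a jar over, and do not push or tip the glass beaker or the amber bottle.

Things in the scene. Friction and masses are not known exactly. Their poses are not given: they have to be found in the camera images.
- rotor: Aluminium rotor disc, 248 mm wide, fixed, with six blue open cups, all filled. Origin: on the bench on its axis, z up. Cup axes: 90 mm from the axis at 0, 60, .. 300 degrees from x, so a cup and the one straight across are 180 mm apart. Heights above bench: disc 28, cup floor 33, cup rim 55, hub (52 wide) 72 mm. Cups are 48 mm wide inside at the floor, flaring to 58 at the rim; outside 64.
- stand: Empty single-cup stand, a spare place for one jar, fixed on the bench to the left or right of the rotor: steel foot 84 mm wide, 10 mm high, with a blue cup like the rotor's. Origin on the bench on the cup's axis. Cup floor 15 mm above the bench, rim 37 mm.
- tall_a: Tall straight steel jar, 44 mm diameter (lowest 5 mm tapering to a 36 mm foot), 98 mm high plus a dark 16 mm wide, 6 mm high stud on its flat lid; 0.40 kg. Grip its straight wall above the cup's rim, which is 22 mm above its underside. Origin: centre of its underside, z up; yaw does not matter. Starts in a rotor cup.
- tall_b: Twin of tall_a, same shape, size and mass. Origin: centre of its underside, z up; yaw does not matter. Starts in a rotor cup.
- squat_a: Squat straight steel jar, 44 mm diameter (lowest 5 mm tapering to a 36 mm foot), 62 mm high plus a dark 36 x 8 mm bar, 5 mm high, across its flat lid; 0.30 kg. Grip its straight wall above the cup's rim, which is 22 mm above its underside. Origin: centre of its underside, z up; yaw does not matter. Starts in a rotor cup.
- squat_b: Twin of squat_a, same shape, size and mass. Origin: centre of its underside, z up; yaw does not matter. Starts in a rotor cup.
- necked_a: Steel jar with shoulder and neck: body 44 mm diameter (lowest 5 mm tapering to a 36 mm foot), straight up to 58 mm, then sloping in to a dark 28 mm wide screw cap, top at 92 mm; 0.34 kg. Grip its straight wall above the cup's rim, which is 22 mm above its underside. Origin: centre of its underside, z up; yaw does not matter. Starts in a rotor cup.
- necked_b: Twin of necked_a, same shape, size and mass. Origin: centre of its underside, z up; yaw does not matter. Starts in a rotor cup.
- beaker: Bystander: glass beaker, 66 mm wide, 80 mm high, on the bench beyond the rotor to one side. Origin: centre of its underside, z up.
- reagent: Bystander: amber glass bottle, black cap, paper label, 56 mm wide, 98 mm high, on the bench beyond the rotor to the other side. Origin: centre of its underside, z up.

How it is judged:
By the outcome, as a careful person would: the job done as asked, in the order asked, and still so for the second after the job is handed in, with the robot touching nothing.
It also fails if it takes over 93 s, if anything falls off the work surface, if the arm or the gripper's body presses on something with over 40 N, if the wrist force passes 120 N, or if a joint passes its speed limit or range.

### The arm

A 6-joint arm with a two-finger parallel gripper is mounted at the origin on the work surface. World frame = base frame: x ahead of the robot, y to its left, z up, the work surface at z = 0. Lengths are in m, angles in rad, forces in N, time in s.
With the tool pointing down it reaches from about 0.25 to 0.775 m from the base axis. Payload 4 kg.
Tool frame: the origin (TCP) lies at the very end of the fingers, on their centre line; the grasp point (between the pads) lies 19 mm behind it; z points along the fingers, y is the line along which they close (so a half turn about z gives the same grasp; the last joint's range is limited). The gripper opens to 85 mm and grips with 20 to 120 N. Pads are 22 mm wide; open, the fingers measure 114 mm over their backs; the gripper's body (76 mm by 85 mm) begins 54 mm behind the grasp point. The pads swing forward as they close: fully open they stand 13 mm farther back than shut.
Start: joints at [1.239, 0.087, 1.371, -0, 1.684, -0.103], TCP at [0.125, 0.536, 0.202] pointing down, gripper open.
Joint ranges: [-3.1, 3.1], [-0.76, 2.03], [0.27, 2.55], [-1.08, 4.22], [0.17, 2.65], [-2.57, 2.57]. Speed limits (rad/s): [2.79, 2.79, 3.14, 3.14, 3.14, 3.14].

### API

Orientations are given as a rotation vector (axis times angle).
In Python, from cell import ctrl, viewer, finish_job gives the robot as it stands.
- The arm moves only by the tool carry_out, never from a script. Its argument "rows" is text: rows parted by semicolons, each of 7 numbers parted by spaces: the shift along the tool's x, y, z each as a share of 30 mm, from -1 to 1, then the turn, a rotation vector about the tool's x, y, z each as a share of 8 degrees, from -1 to 1, then the opening, from -1 (shut) to 1 (fully open). In form: x y z wx wy wz gripper; .... A call has 1 to 5 rows; each row shifts and turns the commanded pose from where the row before left it, along the tool's axes as they then stand; what a row does not reach is not made up. A row lasts 1/8 s, in which the tool goes at most 62.5 mm and 10.7 degrees, less where a joint would pass 70% of its speed; a pose out of reach is approached as far as the arm can. A call with a number of a shift or a turn outside -1 to 1 is refused whole. A call with a gripper value outside its range is refused whole. The fingers move at their own pace and stop on an object; "grip_force" is the grip in N (left out, the last holds). Time passes only in rows, so rows that do not move let the fingers close. It gives the time, the measured TCP pose, the force, the opening and the grip force at its end, in the units of the state.
- ctrl.get_obs(): the state, without advancing time (a new reading comes with each control period).
- viewer.get_image(name): name is "scene" or "top" or "wrist"; returns the picture (420x560x3 uint8, red, green, blue); there is no depth.
- viewer.camera_params(name): a dict with "intrinsics" (3x3 intrinsics, pixels), "eye" and "attitude" of the camera in the world; the wrist camera has in their place "tool_from_camera" (4x4, takes a point from camera to tool coordinates, whose origin is the TCP and whose axes are the flange's). Camera axes: x right, y down, z forward; pixel columns grow to the right and rows downward; lengths in m; the calibration is good to about 2 mm. The wrist camera is an equidistant fisheye: a pixel r from the principal point sees the ray r / f radians off the axis. A picture is of the moment at which its call begins: read the wrist's pose just before it. camera_params takes no time and is no camera call.
- finish_job(): hands the job in; it is judged then, once.
The state is a dict: "t": time; "q": joint angles; "qd": joint speeds; "tau": joint torques, N m; "tcp_pos": TCP position; "ee_rot": TCP orientation; "ft_force": force on the tool from outside, world axes, zero at the start; "wrist_torque": the same for the moment, N m; "width": finger opening in m; "grip_force": force on a finger pad.
Only numpy, scipy, OpenCV 4.12 (cv2) and the standard library are available. Lean on these libraries where they do the work, as an engineer would, in place of code of your own. Each camera call takes 0.05 s, during which the arm holds its last target. There are 200 camera calls.

## Working session

There is one attempt and no reset: what is moved stays moved. The work goes in short steps, Python scripts to look and compute and a tool call to move; the robot and the scene stay as the last step left them, time stands still between calls to the robot, and variables do not carry over. Pictures are saved under pics/ and viewed, at most 14 in all, crops included, and the job is handed in when it is done.

Besides the shell and the picture viewer there is one more tool, called after ">>>" by a JSON object that holds its "fn" and its "kwargs". carry_out: Moves the arm, as the interface text tells. Its arguments: {"type":"object","properties":{"rows":{"type":"string"},"grip_force":{"type":"number"}},"required":["rows"]}

```bash
ls; mkdir -p pics
cat > h.py <<'E'
import numpy as np, cv2
from cell import ctrl, viewer, finish_job
def snap(n,f):
    im=viewer.get_image(n); cv2.imwrite('pics/'+f,cv2.cvtColor(im,cv2.COLOR_RGB2BGR)); return im
E
python3 - <<'E'
from h import *
o=ctrl.get_obs(); print({k:np.round(v,3).tolist() for k,v in o.items()})
for n in('scene','top','wrist'):
    print(n,viewer.camera_params(n)); snap(n,n+'0.png')
E
```

```text
pics
{'t': 0.0, 'q': [1.239, 0.088, 1.372, 0.0, 1.684, -0.103], 'qd': [-0.001, -0.0, -0.0, 0.001, -0.0, -0.0], 'tau': [-0.001, -35.186, -31.328, -0.0, 0.011, 0.0], 'tcp_pos': [0.125, 0.535, 0.2], 'ee_rot': [-0.359, -3.121, 0.003], 'ft_force': [0.142, 0.224, 0.302], 'wrist_torque': [-0.005, -0.011, -0.073], 'grip_force': 0.0, 'width': 0.085}
scene {'intrinsics': array([[393.32791392,   0.        , 280.27691599],
       [  0.        , 393.32791392, 209.08256767],
       [  0.        ,   0.        ,   1.        ]]), 'eye': array([ 0.96655934, -0.43711631,  0.70529585]), 'attitude': array([-2.30152282, -0.81169674,  0.31656818])}
top {'intrinsics': array([[490.24235348,   0.        , 279.40161792],
       [  0.        , 490.24235348, 210.28715025],
       [  0.        ,   0.        ,   1.        ]]), 'eye': array([0.41430936, 0.00115208, 1.02867111]), 'attitude': array([-2.13068836,  2.09833719, -0.21777515])}
wrist {'intrinsics': array([[325.1922621 ,   0.        , 278.71324942],
       [  0.        , 325.1922621 , 209.8875167 ],
       [  0.        ,   0.        ,   1.        ]]), 'tool_from_camera': array([[ 2.37252065e-04, -9.59669881e-01, -2.81129264e-01,
         7.16059303e-02],
       [ 9.99999888e-01,  3.43088061e-04, -3.27248893e-04,
         1.21743094e-03],
       [ 4.10503000e-04, -2.81129154e-01,  9.59669855e-01,
        -1.72431912e-01],
       [ 0.00000000e+00,  0.00000000e+00,  0.00000000e+00,
         1.00000000e+00]])}
```

View pics/top0.png

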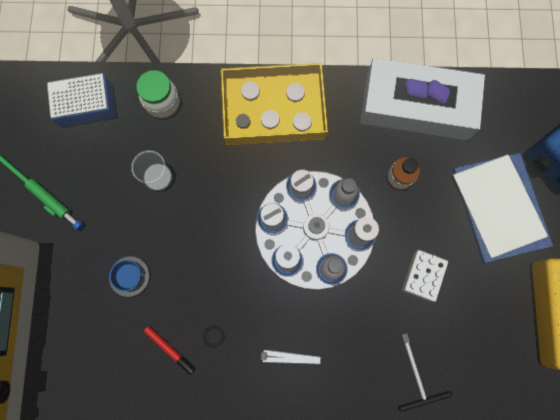

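View pics/scene0.png

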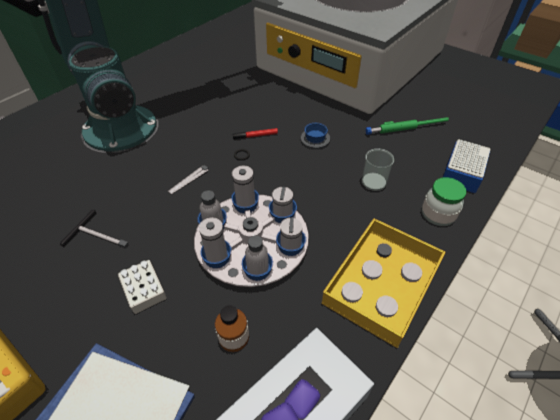

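The top view shows the rotor at about (316,228). Clockwise from (302,183) the jars are squat, necked (345,192), tall (362,233), necked (332,267), tall (287,260) and squat (272,217). The stand is at (128,277), the beaker at (155,175) and the amber bottle at (404,172). The scene view agrees. Next I'll enlarge both views to measure.

Run:
```python
import cv2, numpy as np
def mont(f,r,s,out):
    im=cv2.imread('pics/'+f); M=np.zeros((600,800,3),np.uint8)
    a=cv2.resize(im[r[1]:r[1]+140,r[0]:r[0]+140],None,fx=4,fy=4,interpolation=cv2.INTER_CUBIC); M[:560,:560]=a
    b=cv2.resize(im[s[1]:s[1]+56,s[0]:s[0]+56],None,fx=4,fy=4,interpolation=cv2.INTER_CUBIC); M[:224,570:794]=b
    cv2.imwrite('pics/'+out,cv2.convertScaleAbs(M,alpha=1.5,beta=10))
mont('top0.png',(247,160),(100,249),'mt.png')
mont('scene0.png',(182,155),(288,106),'ms.png')
```

```text
(no output)
```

View pics/mt.png

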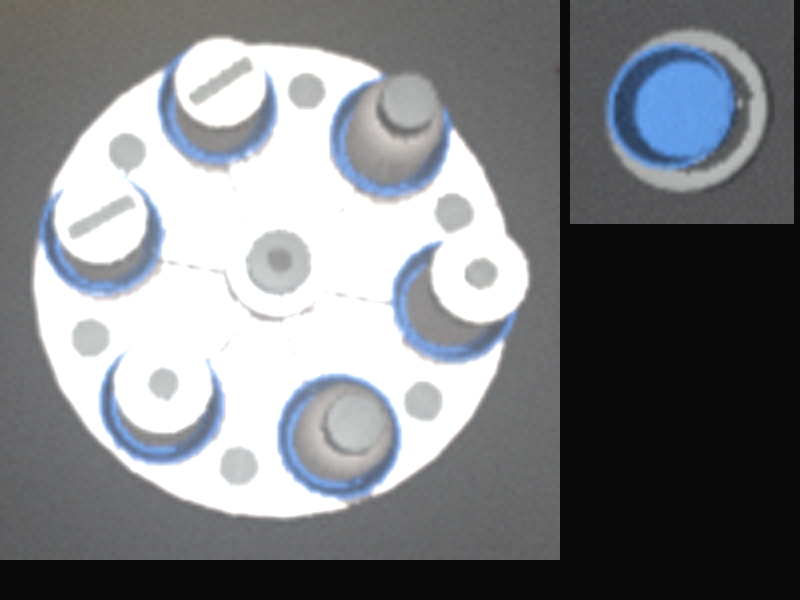

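View pics/ms.png

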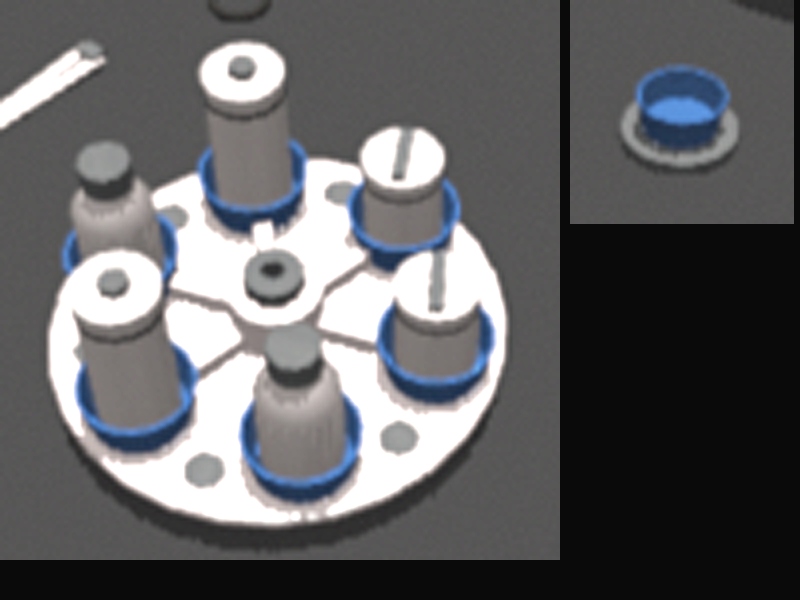

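Both montages give clear lid centres. Going round, C0 and C5 hold squat jars, C1 and C3 necked, and C2 and C4 tall. Top-montage marks are C0 (221,82), C1 (408,102), C2 (481,273), C3 (352,423), C4 (164,383), C5 (102,216), hub (279,261) and stand floor (684,109). Scene marks are C4 (242,67), C5 (402,153), C0 (437,278), C1 (294,345), C2 (113,283), C3 (104,160), hub (274,268) and stand floor (681,110).

```bash
cat > tri.py <<'E'
from h import *
from scipy.spatial.transform import Rotation as R
def ray(n,px):
    p=viewer.camera_params(n); d=R.from_rotvec(p['attitude']).as_matrix()@np.linalg.inv(p['intrinsics'])@np.r_[px,1]
    return p['eye'],d/np.linalg.norm(d)
def tri(rays):
    A=[];b=[]
    for e,d in rays: P=np.eye(3)-np.outer(d,d); A.append(P); b.append(P@e)
    A=np.vstack(A);b=np.hstack(b); x=np.linalg.lstsq(A,b,rcond=None)[0]
    return x,np.linalg.norm(A@x-b)
E
python3 - <<'E'
from tri import *
m=lambda p,o:(np.array(p)+.5)/4-.5+np.array(o)
T=dict(C0=(221,82),C1=(408,102),C2=(481,273),C3=(352,423),C4=(164,383),C5=(102,216),hub=(279,261))
S=dict(C0=(437,278),C1=(294,345),C2=(113,283),C3=(104,160),C4=(242,67),C5=(402,153),hub=(274,268))
X={}
for k in T:
    X[k],e=tri([ray('top',m(T[k],(247,160))),ray('scene',m(S[k],(182,155)))]); print(k,X[k].round(4),round(e,4))
for n,a,b in(('floor',(684,109),(681,110)),('rim',(669,107),(682,93)),('foot',(687,111),(680,128))):
    x,e=tri([ray('top',m(np.array(a)-(570,0),(100,249))),ray('scene',m(np.array(b)-(570,0),(288,106)))]); print(n,x.round(4),round(e,4))
# circle with 60deg fit
C=np.array([X[f'C{i}'][:2] for i in range(6)]); c=C.mean(0); v=C-c
z=np.mean((v[:,0]+1j*v[:,1])*np.exp(1j*np.pi/3*np.arange(6))); a=np.angle(z)
print('centre',c,'r',abs(z),'phase',np.degrees(a))
F=[c+.09*np.array([np.cos(a-k*np.pi/3),np.sin(a-k*np.pi/3)]) for k in range(6)]
print(np.round(F,4),np.round((C-F)*1e3,1))
o=ctrl.get_obs(); print(R.from_rotvec(o['ee_rot']).as_matrix().round(3))
E
```

```text
C0 [ 0.6675 -0.0412  0.1015] 0.0009
C1 [ 0.6525 -0.1292  0.1252] 0.0007
C2 [ 0.5685 -0.1605  0.136 ] 0.0003
C3 [ 0.4994 -0.1015  0.1258] 0.0002
C4 [ 0.5155 -0.0145  0.1363] 0.0006
C5 [0.5997 0.0157 0.1009] 0.0006
hub [ 0.5838 -0.0715  0.0749] 0.001
floor [0.482  0.3074 0.027 ] 0.0022
rim [0.4812 0.3102 0.0399] 0.0006
foot [0.4815 0.3104 0.0097] 0.0009
centre [ 0.58382451 -0.07186187] r 0.08936630248553139 phase 19.913550704619635
[[ 0.6684 -0.0412]
 [ 0.6527 -0.1298]
 [ 0.5681 -0.1605]
 [ 0.4992 -0.1025]
 [ 0.515  -0.0139]
 [ 0.5996  0.0167]] [[-1.   0. ]
 [-0.2  0.6]
 [ 0.4  0. ]
 [ 0.2  1. ]
 [ 0.5 -0.6]
 [ 0.1 -1.1]]
[[-0.974  0.227 -0.001]
 [ 0.227  0.974 -0.002]
 [ 0.    -0.002 -1.   ]]
```

Triangulated lid heights agree with the text: 101/100, 125/125 and 136/137 mm. The rotor centre is (0.5838,-0.0719), phase 19.9°, radius 89.4 mm, and the stand is at (0.4815,0.3103).

Plan: C4 tall→stand, C3 necked→C4, C5 squat→C3, tall→C5. I'll keep one constant finger line at 49.9°, which clears the neighbours and the hub at every cup.

```bash
cat > go.py <<'E'
# usage: go.py place z  -> remaining shift in tool units (30 mm / 8 deg)
from tri import *; import sys
P=dict(C0=(.6684,-.0412),C1=(.6527,-.1298),C2=(.5681,-.1605),C3=(.4992,-.1023),C4=(.5152,-.0141),C5=(.5996,.0165),st=(.4815,.3103))
o=ctrl.get_obs(); M=R.from_rotvec(o['ee_rot']).as_matrix()
y=np.radians(49.9); Y=np.array([np.cos(y),np.sin(y),0]); Z=np.array([0,0,-1.]); D=np.c_[np.cross(Y,Z),Y,Z]
for a,z in zip(sys.argv[1::2],sys.argv[2::2]):
    w=R.from_matrix(M.T@D).as_rotvec(degrees=True)/8
    dp=np.r_[P[a],float(z)]-o['tcp_pos']
    print(a,z,'shift',(M.T@dp/.03).round(2),'in final axes',(D.T@dp/.03).round(2),'turn',w.round(2))
print(o['t'],o['tcp_pos'].round(4),o['width'],o['ft_force'].round(1))
E
python3 go.py C4 .20
```

```text
C4 .20 shift [-16.83 -14.88   0.04] in final axes [-2.175e+01 -5.620e+00  2.000e-02] turn [-0.01  0.    3.37]
0.15 [0.1246 0.5352 0.2006] 0.0856722866596943 [0.2 0.6 0.4]
```

>>> {"fn": "carry_out", "kwargs": {"rows": "0 0 0 0 0 0.84 0.5;0 0 0 0 0 0.84 0.5;0 0 0 0 0 0.84 0.5;0 0 0 0 0 0.84 0.5;0 0 0 0 0 0 0.5", "grip_force": 50}}

```text
t: 0.78
tcp_pos: [0.1247, 0.5355, 0.2011]
ee_rot: [1.072, 2.953, -0.001]
ft_force: [1.1, 1.1, -0.4]
width: 0.0642
grip_force: 0.0
```

```bash
python3 go.py C4 .20
```

```text
C4 .20 shift [-21.74  -5.7    0.05] in final axes [-21.76  -5.63   0.04] turn [-0.01  0.    0.02]
0.775 [0.1247 0.5355 0.2011] 0.06418861004384896 [ 1.1  1.1 -0.4]
```

>>> {"fn": "carry_out", "kwargs": {"rows": "-1 -0.26 0 0 0 0 0.5;-1 -0.26 0 0 0 0 0.5;-1 -0.26 0 0 0 0 0.5;-1 -0.26 0 0 0 0 0.5;-1 -0.26 0 0 0 0 0.5"}}

```text
t: 1.4
tcp_pos: [0.215, 0.4084, 0.2014]
ee_rot: [1.071, 2.953, -0.0]
ft_force: [0.7, 0.0, -0.6]
width: 0.064
grip_force: 0.0
```

>>> {"fn": "carry_out", "kwargs": {"rows": "-1 -0.26 0 0 0 0 0.5;-1 -0.26 0 0 0 0 0.5;-1 -0.26 0 0 0 0 0.5;-1 -0.26 0 0 0 0 0.5;-1 -0.26 0 0 0 0 0.5"}}

```text
t: 2.02
tcp_pos: [0.3049, 0.2822, 0.2015]
ee_rot: [1.071, 2.953, 0.0]
ft_force: [-0.7, 0.5, 0.4]
width: 0.0638
grip_force: 0.0
```

>>> {"fn": "carry_out", "kwargs": {"rows": "-1 -0.26 0 0 0 0 0.5;-1 -0.26 0 0 0 0 0.5;-1 -0.26 0 0 0 0 0.5;-1 -0.26 0 0 0 0 0.5;-1 -0.26 0 0 0 0 0.5"}}

```text
t: 2.65
tcp_pos: [0.3947, 0.1559, 0.2014]
ee_rot: [1.071, 2.953, 0.0]
ft_force: [-0.2, 0.0, 0.1]
width: 0.0641
grip_force: 0.0
```

>>> {"fn": "carry_out", "kwargs": {"rows": "-1 -0.26 0 0 0 0 0.5;-1 -0.26 0 0 0 0 0.5;-1 -0.26 0 0 0 0 0.5;-1 -0.26 0 0 0 0 0.5;-1 -0.26 0 0 0 0 0.5"}}

```text
t: 3.28
tcp_pos: [0.4846, 0.0297, 0.2013]
ee_rot: [-1.071, -2.953, -0.0]
ft_force: [0.3, 0.0, 0.0]
width: 0.0637
grip_force: 0.0
```

```bash
python3 go.py C4 .20
```

```text
C4 .20 shift [-1.72 -0.47  0.04] in final axes [-1.72 -0.46  0.04] turn [ 0.   -0.    0.03]
3.275 [0.4846 0.0297 0.2013] 0.0637401405958958 [0.3 0.  0. ]
```

>>> {"fn": "carry_out", "kwargs": {"rows": "-0.9 -0.25 0 0 0 0 0.5;-0.8 -0.2 0 0 0 0 0.5;0 0 0 0 0 0 0.5"}}

```text
t: 3.65
tcp_pos: [0.5151, -0.0137, 0.201]
ee_rot: [-1.075, -2.951, 0.0]
ft_force: [-0.0, 0.8, -0.6]
width: 0.0639
grip_force: 0.0
```

```bash
python3 go.py C4 .059
python3 - <<'E'
from tri import *
p=viewer.camera_params('wrist');o=ctrl.get_obs(); im=snap('wrist','w1.png')
K=p['intrinsics'];T=p['tool_from_camera'];M=R.from_rotvec(o['ee_rot']).as_matrix()
def proj(X):
    c=T[:3,:3].T@(M.T@(np.array(X)-o['tcp_pos'])-T[:3,3]); th=np.arctan2(np.hypot(*c[:2]),c[2]); r=K[0,0]*th
    return K[:2,2]+r*c[:2]/np.hypot(*c[:2])
im=cv2.cvtColor(im,cv2.COLOR_RGB2BGR)
for X in([.5152,-.0141,.137],[.4992,-.1023,.125],[.5996,.0165,.1],[.5838,-.0719,.072],[.5681,-.1605,.137]):
    q=proj(X); print(X,q.round(1)); cv2.drawMarker(im,tuple(int(v) for v in q.round()),(0,0,255),0,9)
cv2.imwrite('pics/w1m.png',im)
E
```

```text
C4 .059 shift [-0.02 -0.01  4.73] in final axes [-0.01 -0.01  4.73] turn [-0.   -0.01  0.01]
3.65 [ 0.5151 -0.0137  0.201 ] 0.06389175908562865 [-0.   0.8 -0.6]
[0.5152, -0.0141, 0.137] [277.1 214. ]
[0.4992, -0.1023, 0.125] [187.3 259. ]
[0.5996, 0.0165, 0.1] [360.9 248.4]
[0.5838, -0.0719, 0.072] [277.6 277.8]
[0.5681, -0.1605, 0.137] [195.9 348.2]
```

View pics/w1m.png

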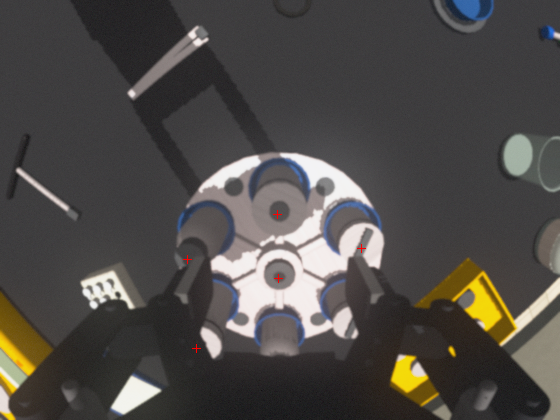

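The wrist view shows C4's stud at about (280,211) against a predicted (277,214), so within 2 mm and midway between the fingers. I'm descending.

>>> {"fn": "carry_out", "kwargs": {"rows": "0 0 1 0 0 0 0.5;0 0 1 0 0 0 0.5;0 0 1 0 0 0 0.5;0 0 1 0 0 0 0.5;0 0 0.7 0 0 0 0.5"}}

```text
t: 4.32
tcp_pos: [0.5134, -0.0113, 0.0591]
ee_rot: [-1.071, -2.951, -0.0]
ft_force: [0.2, -0.1, 0.2]
width: 0.0636
grip_force: 0.0
```

>>> {"fn": "carry_out", "kwargs": {"rows": "0 0 0 0 0 0 -1;0 0 0 0 0 0 -1;0 0 0 0 0 0 -1;0 0 0 0 0 0 -1;0 0 0 0 0 0 -1", "grip_force": 50}}

```text
t: 4.95
tcp_pos: [0.5146, -0.0126, 0.0607]
ee_rot: [1.074, 2.952, 0.0]
ft_force: [0.8, 0.4, -3.8]
width: 0.0432
grip_force: 51.1
```

>>> {"fn": "carry_out", "kwargs": {"rows": "0 0 -0.5 0 0 0 -1;0 0 -1 0 0 0 -1;0 0 -1 0 0 0 -1;0 0 -1 0 0 0 -1;0.5 0.5 0 0 0 0 -1"}}

```text
t: 5.58
tcp_pos: [0.5153, 0.0075, 0.1707]
ee_rot: [1.075, 2.942, 0.003]
ft_force: [0.1, 0.0, -4.4]
width: 0.0434
grip_force: 51.7
```

>>> {"fn": "carry_out", "kwargs": {"rows": "0.9 0.9 0 0 0 0 -1;0.9 0.9 0 0 0 0 -1;0.9 0.9 0 0 0 0 -1;0.9 0.9 0 0 0 0 -1;0.9 0.9 0 0 0 0 -1"}}

```text
t: 6.2
tcp_pos: [0.4962, 0.2001, 0.1669]
ee_rot: [1.074, 2.951, 0.002]
ft_force: [-0.2, -0.1, -3.7]
width: 0.043
grip_force: 51.6
```

```bash
python3 go.py st .16
```

```text
st .16 shift [2.74 2.5  0.23] in final axes [2.74 2.5  0.23] turn [0.01 0.01 0.01]
6.2 [0.4962 0.2001 0.1669] 0.04295149373457574 [-0.2 -0.1 -3.7]
```

>>> {"fn": "carry_out", "kwargs": {"rows": "0.95 0.9 0 0 0 0 -1;0.95 0.9 0 0 0 0 -1;0.8 0.7 0 0 0 0 -1;0 0 0 0 0 0 -1"}}

```text
t: 6.7
tcp_pos: [0.4817, 0.3106, 0.1665]
ee_rot: [1.069, 2.954, 0.002]
ft_force: [-0.2, -0.8, -4.0]
width: 0.0427
grip_force: 52.0
```

```bash
python3 go.py st .0435
```

```text
st .0435 shift [-0.   -0.02  4.1 ] in final axes [ 0.   -0.01  4.1 ] turn [ 0.01 -0.    0.04]
6.7 [0.4817 0.3106 0.1665] 0.04265119636098126 [-0.2 -0.8 -4. ]
```

>>> {"fn": "carry_out", "kwargs": {"rows": "0 0 1 0 0 0 -1;0 0 1 0 0 0 -1;0 0 1 0 0 0 -1;0 0 0.5 0 0 0 -1;0 0 0 0 0 0 -1"}}

```text
t: 7.32
tcp_pos: [0.4819, 0.3078, 0.0601]
ee_rot: [-1.075, -2.951, 0.002]
ft_force: [-0.4, 0.3, -3.6]
width: 0.0431
grip_force: 52.1
```

>>> {"fn": "carry_out", "kwargs": {"rows": "0 0 0.2 0 0 0 -1;0 0 0.2 0 0 0 -1;0 0 0.1 0 0 0 -1;0 0 0.1 0 0 0 -1;0 0 0 0 0 0 -1"}}

```text
t: 7.95
tcp_pos: [0.4819, 0.3102, 0.0431]
ee_rot: [-1.073, -2.951, -0.005]
ft_force: [-2.9, 5.5, -1.4]
width: 0.0429
grip_force: 52.4
```

>>> {"fn": "carry_out", "kwargs": {"rows": "0 0 0.07 0 0 0 -1;0 0 0 0 0 0 -1"}}

```text
t: 8.2
tcp_pos: [0.4819, 0.3104, 0.0418]
ee_rot: [-1.073, -2.951, -0.006]
ft_force: [-4.5, 5.6, 1.6]
width: 0.0428
grip_force: 52.5
```

```bash
python3 go.py st .0435; python3 -c "
from h import *
snap('top','t1.png');im=snap('scene','s1.png')
a=cv2.imread('pics/s1.png')[70:220,240:440];cv2.imwrite('pics/s1c.png',cv2.resize(a,None,fx=4,fy=4))"
```

```text
st .0435 shift [ 0.01 -0.01 -0.06] in final axes [ 0.01 -0.01 -0.06] turn [ 0.02 -0.02  0.02]
8.2 [0.4819 0.3104 0.0418] 0.04284520375034575 [-4.5  5.6  1.6]
```

View pics/s1c.png

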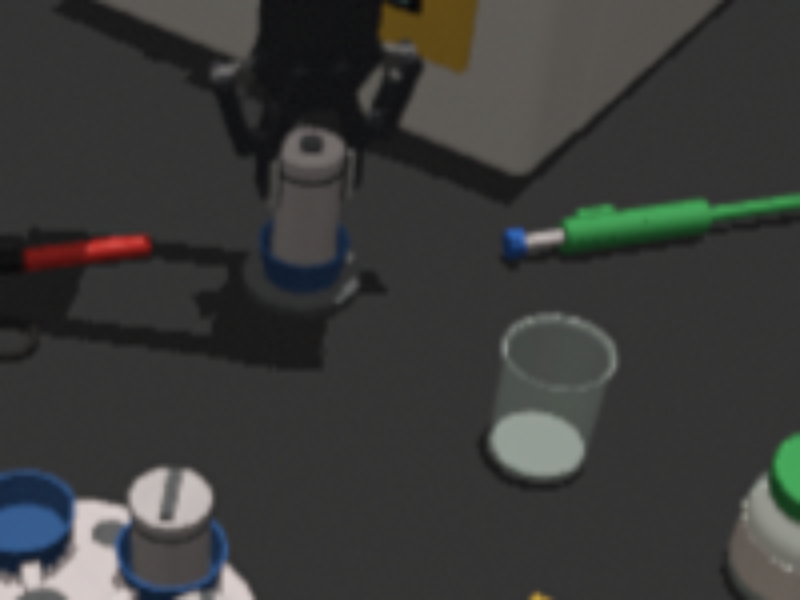

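The tall jar is seated in the stand cup (jar at crop (310,210)), leaning slightly on one wall. I'll relieve that and release.

>>> {"fn": "carry_out", "kwargs": {"rows": "0.07 0 0 0 0 0 -1;0 0 0 0 0 0 -1;0 0 0 0 0 0 0.5;0 0 0 0 0 0 0.5;0 0 0 0 0 0 0.5"}}

```text
t: 8.93
tcp_pos: [0.4807, 0.309, 0.0402]
ee_rot: [1.075, 2.952, -0.001]
ft_force: [-0.3, -0.3, 0.3]
width: 0.0639
grip_force: 0.0
```

>>> {"fn": "carry_out", "kwargs": {"rows": "0 0 -0.5 0 0 0 0.5;0 0 -1 0 0 0 0.5;0 0 -1 0 0 0 0.5;0 0 -1 0 0 0 0.5;0 0 -1 0 0 0 0.5"}}

```text
t: 9.55
tcp_pos: [0.4808, 0.3096, 0.1778]
ee_rot: [1.074, 2.951, 0.002]
ft_force: [0.3, 0.2, 1.0]
width: 0.0641
grip_force: 0.0
```

```bash
python3 go.py C3 .18
```

```text
C3 .18 shift [ -9.29 -10.12  -0.08] in final axes [ -9.31 -10.11  -0.07] turn [0.01 0.01 0.01]
9.55 [0.4808 0.3096 0.1778] 0.06405881296917695 [0.3 0.2 1. ]
```

>>> {"fn": "carry_out", "kwargs": {"rows": "-0.92 -1 0 0 0 0 0.5;-0.92 -1 0 0 0 0 0.5;-0.92 -1 0 0 0 0 0.5;-0.92 -1 0 0 0 0 0.5;-0.92 -1 0 0 0 0 0.5"}}

```text
t: 10.18
tcp_pos: [0.4901, 0.1046, 0.1768]
ee_rot: [1.073, 2.95, 0.001]
ft_force: [0.8, -0.2, -0.0]
width: 0.0638
grip_force: 0.0
```

>>> {"fn": "carry_out", "kwargs": {"rows": "-0.92 -1 0 0 0 0 0.5;-0.92 -1 0 0 0 0 0.5;-0.92 -1 0 0 0 0 0.5;-0.92 -1 0 0 0 0 0.5;-0.92 -1 0 0 0 0 0.5"}}

```text
t: 10.8
tcp_pos: [0.4994, -0.0991, 0.1768]
ee_rot: [1.074, 2.95, -0.0]
ft_force: [0.1, -0.2, -0.3]
width: 0.0641
grip_force: 0.0
```

>>> {"fn": "carry_out", "kwargs": {"rows": "-0.1 -0.1 0 0 0 0 0.5;0 0 0 0 0 0 0.5"}}

```text
t: 11.05
tcp_pos: [0.4997, -0.1018, 0.1761]
ee_rot: [1.075, 2.951, 0.001]
ft_force: [-0.8, -0.1, -0.9]
width: 0.0639
grip_force: 0.0
```

```bash
python3 go.py C3 .060
```

```text
C3 .060 shift [ 0.   -0.03  3.87] in final axes [ 0.   -0.02  3.87] turn [0.01 0.   0.01]
11.05 [ 0.4997 -0.1018  0.1761] 0.06389765630926178 [-0.8 -0.1 -0.9]
```

>>> {"fn": "carry_out", "kwargs": {"rows": "0 0 1 0 0 0 0.5;0 0 1 0 0 0 0.5;0 0 1 0 0 0 0.5;0 0 0.85 0 0 0 0.5;0 0 0 0 0 0 0.5"}}

```text
t: 11.68
tcp_pos: [0.4978, -0.0998, 0.0579]
ee_rot: [-1.07, -2.948, -0.0]
ft_force: [-0.7, 0.6, 0.2]
width: 0.0641
grip_force: 0.0
```

>>> {"fn": "carry_out", "kwargs": {"rows": "0 0 0 0 0 0 -1;0 0 0 0 0 0 -1;0 0 0 0 0 0 -1;0 0 0 0 0 0 -1;0 0 0 0 0 0 -1"}}

```text
t: 12.3
tcp_pos: [0.5023, -0.1029, 0.0656]
ee_rot: [1.071, 2.945, -0.001]
ft_force: [-4.7, 0.2, 12.6]
width: 0.0315
grip_force: 41.1
```

>>> {"fn": "carry_out", "kwargs": {"rows": "0 0 -0.5 0 0 0 -1;0 0 -1 0 0 0 -1;0 0 0 0 0 0 -1"}}

```text
t: 12.68
tcp_pos: [0.5019, -0.1024, 0.108]
ee_rot: [1.072, 2.946, 0.001]
ft_force: [-0.4, -1.0, -3.9]
width: 0.0267
grip_force: 59.8
```

```bash
python3 go.py C4 .060
```

```text
C4 .060 shift [1.56 2.53 1.6 ] in final axes [1.56 2.54 1.6 ] turn [0.02 0.05 0.01]
12.675 [ 0.5019 -0.1024  0.108 ] 0.026658063963214917 [-0.4 -1.  -3.9]
```

```bash
python3 -c "
from h import *
snap('scene','s2.png')
a=cv2.imread('pics/s2.png')[120:270,160:360];cv2.imwrite('pics/s2c.png',cv2.convertScaleAbs(cv2.resize(a,None,fx=4,fy=4),alpha=1.4))"
```

```text
(no output)
```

View pics/s2c.png

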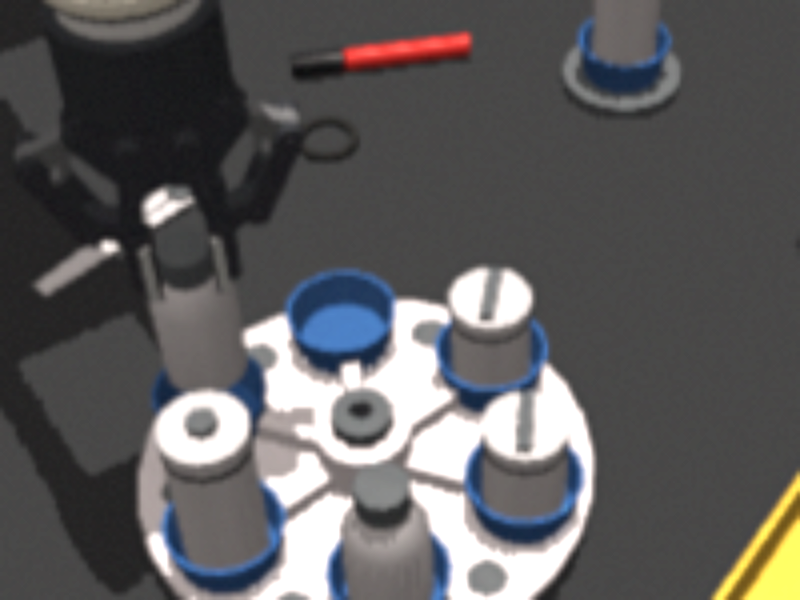

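Run:
```python
from tri import *
p=viewer.camera_params('scene')
def pr(X):
    c=R.from_rotvec(p['attitude']).as_matrix().T@(np.array(X)-p['eye']); q=p['intrinsics']@c; return q[:2]/q[2]
Y=np.array([.644,.765,0])
o=ctrl.get_obs()['tcp_pos']; print('cmd now',o)
for z in(0,.01,.02,.03): print(z,[((pr(o+s*Y*.018+[0,0,z])-(160,120))*4).round() for s in(-1,0,1)])
o=np.array([.4819,.3104,.0418]); 
for z in(0,.01,.02,.03): print('stand',z,[((pr(o+s*Y*.027+[0,0,z])-(240,70))*4).round() for s in(-1,0,1)])
```

```text
cmd now [ 0.50056183 -0.10193428  0.10596975]
0 [array([162., 331.]), array([197., 326.]), array([231., 322.])]
0.01 [array([159., 318.]), array([194., 313.]), array([229., 308.])]
0.02 [array([156., 305.]), array([191., 300.]), array([227., 295.])]
0.03 [array([152., 291.]), array([188., 286.]), array([224., 281.])]
stand 0 [array([265., 238.]), array([303., 234.]), array([341., 229.])]
stand 0.01 [array([265., 226.]), array([304., 222.]), array([342., 217.])]
stand 0.02 [array([266., 214.]), array([305., 210.]), array([343., 205.])]
stand 0.03 [array([267., 202.]), array([306., 197.]), array([344., 193.])]
```

The neck jar is held up by its cap, still over C3. The fingertips sit about 25 mm higher than the reported TCP implies, from both the projections and the grip width. I'll set it back down and regrip lower.

>>> {"fn": "carry_out", "kwargs": {"rows": "0 0 0.5 0 0 0 -1;0 0 0.5 0 0 0 -1;0 0 0.1 0 0 0 -1;0 0 0 0 0 0 -1"}}

```text
t: 13.22
tcp_pos: [0.499, -0.1015, 0.0707]
ee_rot: [-1.073, -2.95, -0.0]
ft_force: [-0.2, 0.7, -2.6]
width: 0.0264
grip_force: 59.8
```

>>> {"fn": "carry_out", "kwargs": {"rows": "0 0 0.1 0 0 0 -1;0 0 0.1 0 0 0 -1;0 0 0 0 0 0 -1"}}

```text
t: 13.6
tcp_pos: [0.5005, -0.1021, 0.069]
ee_rot: [1.073, 2.95, -0.0]
ft_force: [-3.6, 1.4, 8.2]
width: 0.0263
grip_force: 62.0
```

>>> {"fn": "carry_out", "kwargs": {"rows": "0 0 -0.05 0 0 0 0;0 0 0 0 0 0 0.5;0 0 0 0 0 0 0.5;0 0 0 0 0 0 0.5"}}

```text
t: 14.1
tcp_pos: [0.4995, -0.1018, 0.0671]
ee_rot: [-1.074, -2.952, -0.0]
ft_force: [-0.0, 0.6, -0.1]
width: 0.0643
grip_force: 0.0
```

```bash
python3 go.py C3 .045; python3 -c "
from h import *
snap('scene','s3.png');snap('wrist','w3.png')
a=cv2.imread('pics/s3.png')[140:240,170:303];b=cv2.imread('pics/w3.png')[130:280,180:380]
a=cv2.resize(a,(532,400));b=cv2.resize(b,(267,200));M=np.zeros((400,800,3),np.uint8);M[:,:532]=a;M[:200,533:]=b
cv2.imwrite('pics/s3c.png',cv2.convertScaleAbs(M,alpha=2,beta=10))"
```

```text
C3 .045 shift [-0.   -0.02  0.74] in final axes [-0.   -0.02  0.74] turn [-0.   -0.    0.01]
14.1 [ 0.4995 -0.1018  0.0671] 0.06428506769646572 [-0.   0.6 -0.1]
```

View pics/s3c.png

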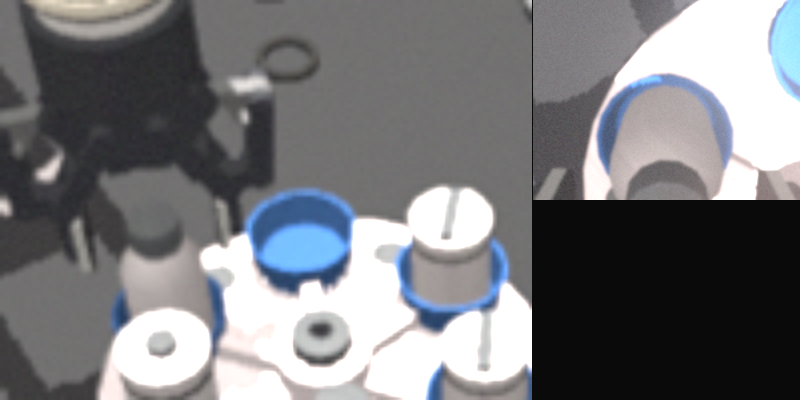

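The jar is upright in C3. The open fingertips at crop (85,270) and (225,245) work out about 27 mm above the reported TCP, so I'll go lower in steps, watching the force.

>>> {"fn": "carry_out", "kwargs": {"rows": "0 0 0.5 0 0 0 0.5;0 0 0.15 0 0 0 0.5;0 0 0 0 0 0 0.5"}}

```text
t: 14.58
tcp_pos: [0.4988, -0.1015, 0.0467]
ee_rot: [-1.073, -2.95, 0.0]
ft_force: [0.3, -1.1, 0.0]
width: 0.0638
grip_force: 0.0
```

>>> {"fn": "carry_out", "kwargs": {"rows": "0 0 0.1 0 0 0 0.5;0 0 0.1 0 0 0 0.5;0 0 0 0 0 0 0.5"}}

```text
t: 14.95
tcp_pos: [0.4995, -0.1018, 0.0417]
ee_rot: [-1.074, -2.952, -0.0]
ft_force: [-0.7, 0.2, -0.3]
width: 0.0643
grip_force: 0.0
```

```bash
python3 -c "
from h import *
snap('scene','s4.png')
a=cv2.imread('pics/s4.png')[140:240,170:303]
cv2.imwrite('pics/s4c.png',cv2.convertScaleAbs(cv2.resize(a,(532,400)),alpha=2,beta=10))"
```

```text
(no output)
```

View pics/s4c.png

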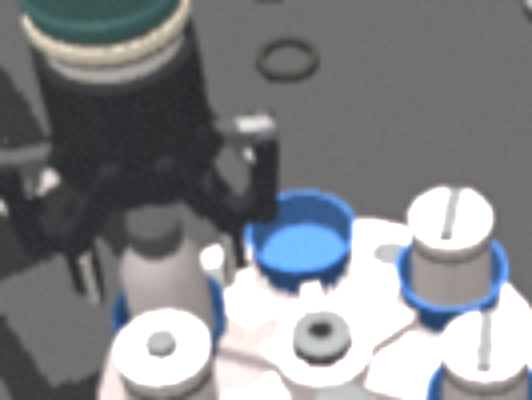

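The open tips are now just above rim level at (92,300) and (225,280), and nothing is touching. I'll close gently.

>>> {"fn": "carry_out", "kwargs": {"rows": "0 0 0 0 0 0 -1;0 0 0 0 0 0 -1;0 0 0 0 0 0 -1;0 0 0 0 0 0 -1", "grip_force": 30}}

```text
t: 15.5
tcp_pos: [0.5, -0.1017, 0.0423]
ee_rot: [1.074, 2.951, 0.001]
ft_force: [0.1, 0.4, 2.7]
width: 0.0429
grip_force: 31.0
```

>>> {"fn": "carry_out", "kwargs": {"rows": "0 0 0 0 0 0 -1;0 0 -0.5 0 0 0 -1;0 0 -1 0 0 0 -1;0 0 -0.5 0 0 0 -1;0 0 0 0 0 0 -1", "grip_force": 50}}

```text
t: 16.12
tcp_pos: [0.5004, -0.1022, 0.1031]
ee_rot: [1.073, 2.95, 0.0]
ft_force: [0.2, 0.2, -4.0]
width: 0.0422
grip_force: 51.5
```

```bash
python3 go.py C4 .043
```

```text
C4 .043 shift [1.51 2.56 2.  ] in final axes [1.51 2.56 2.  ] turn [0.01 0.02 0.01]
16.125 [ 0.5004 -0.1022  0.1031] 0.042248476795350674 [ 0.2  0.2 -4. ]
```

>>> {"fn": "carry_out", "kwargs": {"rows": "0.5 0.86 0 0 0 0 -1;0.5 0.85 0 0 0 0 -1;0.5 0.85 0 0 0 0 -1;0 0 0 0 0 0 -1"}}

```text
t: 16.62
tcp_pos: [0.5135, -0.0122, 0.1001]
ee_rot: [-1.069, -2.951, 0.0]
ft_force: [0.7, -0.5, -4.2]
width: 0.0422
grip_force: 51.7
```

>>> {"fn": "carry_out", "kwargs": {"rows": "0 0 0.9 0 0 0 -1;0 0 0.5 0 0 0 -1;0 0 0.3 0 0 0 -1;0 0 0.2 0 0 0 -1;0 0 0 0 0 0 -1"}}

```text
t: 17.25
tcp_pos: [0.5145, -0.0142, 0.0448]
ee_rot: [-1.075, -2.952, 0.0]
ft_force: [0.3, -0.2, -3.7]
width: 0.042
grip_force: 51.7
```

```bash
python3 go.py C4 .043
```

```text
C4 .043 shift [-0.02  0.02  0.06] in final axes [-0.02  0.02  0.06] turn [-0.   -0.    0.01]
17.25 [ 0.5145 -0.0142  0.0448] 0.04204373649414988 [ 0.3 -0.2 -3.7]
```

>>> {"fn": "carry_out", "kwargs": {"rows": "0 0 0.1 0 0 0 -1;0 0 0 0 0 0 -1"}}

```text
t: 17.5
tcp_pos: [0.5151, -0.0141, 0.0425]
ee_rot: [1.074, 2.951, 0.001]
ft_force: [0.0, 0.1, -2.1]
width: 0.0421
grip_force: 51.8
```

>>> {"fn": "carry_out", "kwargs": {"rows": "0 0 0 0 0 0 0.5;0 0 0 0 0 0 0.5;0 0 0 0 0 0 0.5;0 0 0 0 0 0 0.5"}}

```text
t: 18.0
tcp_pos: [0.5147, -0.014, 0.0421]
ee_rot: [1.074, 2.952, 0.0]
ft_force: [-0.5, -0.3, -0.7]
width: 0.064
grip_force: 0.0
```

>>> {"fn": "carry_out", "kwargs": {"rows": "0 0 -0.5 0 0 0 0.5;0 0 -1 0 0 0 0.5;0 0 -1 0 0 0 0.5;0 0 -1 0 0 0 0.5;0 0 0 0 0 0 0.5"}}

```text
t: 18.62
tcp_pos: [0.5168, -0.0143, 0.1513]
ee_rot: [1.071, 2.945, 0.003]
ft_force: [-0.3, 0.1, -0.1]
width: 0.0639
grip_force: 0.0
```

```bash
python3 go.py C5 .143
```

```text
C5 .143 shift [-1.45  2.56  0.3 ] in final axes [-1.45  2.56  0.28] turn [0.03 0.05 0.01]
18.625 [ 0.5168 -0.0143  0.1513] 0.06387267405714044 [-0.3  0.1 -0.1]
```

>>> {"fn": "carry_out", "kwargs": {"rows": "-0.5 0.86 0 0 0 0 0.5;-0.5 0.86 0 0 0 0 0.5;-0.5 0.86 0 0 0 0 0.5;0 0 0 0 0 0 0.5"}}

```text
t: 19.12
tcp_pos: [0.5992, 0.017, 0.1452]
ee_rot: [-1.072, -2.951, 0.001]
ft_force: [0.4, 0.2, 0.4]
width: 0.0637
grip_force: 0.0
```

>>> {"fn": "carry_out", "kwargs": {"rows": "0 0 1 0 0 0 0.5;0 0 1 0 0 0 0.5;0 0 1 0 0 0 0.5;0 0 0.5 0 0 0 0.5;0 0 0 0 0 0 0.5"}}

```text
t: 19.75
tcp_pos: [0.5973, 0.0162, 0.0405]
ee_rot: [-1.074, -2.949, 0.001]
ft_force: [0.9, 0.5, -0.2]
width: 0.0641
grip_force: 0.0
```

```bash
python3 go.py C5 .042
```

```text
C5 .042 shift [-0.05  0.06 -0.05] in final axes [-0.05  0.06 -0.05] turn [-0.01 -0.02  0.01]
19.75 [0.5973 0.0162 0.0405] 0.06411399849634679 [ 0.9  0.5 -0.2]
```

>>> {"fn": "carry_out", "kwargs": {"rows": "-0.04 0.03 0 0 0 0 0.5;0 0 0 0 0 0 -1;0 0 0 0 0 0 -1;0 0 0 0 0 0 -1;0 0 0 0 0 0 -1"}}

```text
t: 20.38
tcp_pos: [0.6017, 0.016, 0.044]
ee_rot: [1.073, 2.949, 0.001]
ft_force: [0.4, -0.4, 5.4]
width: 0.0422
grip_force: 51.6
```

>>> {"fn": "carry_out", "kwargs": {"rows": "0 0 0 0 0 0 -1;0 0 -0.4 0 0 0 -1;0 0 -0.6 0 0 0 -1;0 0 0 0 0 0 -1"}}

```text
t: 20.88
tcp_pos: [0.6017, 0.0162, 0.0743]
ee_rot: [1.073, 2.948, 0.002]
ft_force: [0.1, -0.2, -3.2]
width: 0.0423
grip_force: 51.2
```

>>> {"fn": "carry_out", "kwargs": {"rows": "0 0 -0.9 0 0 0 -1;0 0 -0.9 0 0 0 -1;0 0 -1 0 0 0 -1;0 0 0 0 0 0 -1"}}

```text
t: 21.38
tcp_pos: [0.602, 0.0162, 0.1589]
ee_rot: [1.072, 2.947, 0.003]
ft_force: [0.4, -0.8, -4.1]
width: 0.0425
grip_force: 51.6
```

>>> {"fn": "carry_out", "kwargs": {"rows": "0 -0.9 0 0 0 0 -1;0 -0.9 0 0 0 0 -1;0 -0.9 0 0 0 0 -1;0 -0.9 0 0 0 0 -1;0 -0.9 0 0 0 0 -1"}}

```text
t: 22.0
tcp_pos: [0.5118, -0.0875, 0.1534]
ee_rot: [-1.073, -2.949, 0.0]
ft_force: [-0.1, 0.1, -3.2]
width: 0.0423
grip_force: 51.6
```

>>> {"fn": "carry_out", "kwargs": {"rows": "0 -0.7 0 0 0 0 -1;0 0 0 0 0 0 -1;0 0 0 0 0 0 -1"}}

```text
t: 22.38
tcp_pos: [0.4998, -0.1027, 0.1547]
ee_rot: [-1.074, -2.951, -0.001]
ft_force: [-0.3, 0.3, -2.1]
width: 0.0425
grip_force: 51.7
```

```bash
python3 go.py C3 .043
```

```text
C3 .043 shift [ 0.02 -0.    3.72] in final axes [ 0.02 -0.    3.72] turn [ 0.   -0.01  0.01]
22.375 [ 0.4998 -0.1027  0.1547] 0.04247885675596105 [-0.3  0.3 -2.1]
```

>>> {"fn": "carry_out", "kwargs": {"rows": "0 0 1 0 0 0 -1;0 0 1 0 0 0 -1;0 0 0.9 0 0 0 -1;0 0 0.4 0 0 0 -1;0 0 0 0 0 0 -1"}}

```text
t: 23.0
tcp_pos: [0.4996, -0.1026, 0.0559]
ee_rot: [-1.072, -2.951, -0.0]
ft_force: [0.0, 0.0, -2.1]
width: 0.0422
grip_force: 51.7
```

>>> {"fn": "carry_out", "kwargs": {"rows": "0 0 0.2 0 0 0 -1;0 0 0.15 0 0 0 -1;0 0 0 0 0 0 -1"}}

```text
t: 23.38
tcp_pos: [0.4999, -0.1033, 0.0464]
ee_rot: [-1.074, -2.952, -0.0]
ft_force: [-0.2, -0.4, -2.0]
width: 0.0424
grip_force: 51.7
```

>>> {"fn": "carry_out", "kwargs": {"rows": "0 0 0.1 0 0 0 -1;0 0 0.05 0 0 0 -1;0 0 0 0 0 0 -1"}}

```text
t: 23.75
tcp_pos: [0.5007, -0.1035, 0.044]
ee_rot: [1.073, 2.95, -0.0]
ft_force: [-2.6, 1.3, 5.5]
width: 0.042
grip_force: 52.5
```

>>> {"fn": "carry_out", "kwargs": {"rows": "0 0 0 0 0 0 0.5;0 0 0 0 0 0 0.5;0 0 0 0 0 0 0.5;0 0 0 0 0 0 0.5"}}

```text
t: 24.25
tcp_pos: [0.5, -0.1032, 0.0418]
ee_rot: [-1.074, -2.952, -0.0]
ft_force: [0.0, -1.0, 0.0]
width: 0.0643
grip_force: 0.0
```

>>> {"fn": "carry_out", "kwargs": {"rows": "0 0 -0.5 0 0 0 0.5;0 0 -1 0 0 0 0.5;0 0 -1 0 0 0 0.5;0 0 -1 0 0 0 0.5;0 0 -0.7 0 0 0 0.5"}}

```text
t: 24.88
tcp_pos: [0.5008, -0.1035, 0.171]
ee_rot: [1.073, 2.949, 0.0]
ft_force: [-0.9, -0.3, -0.4]
width: 0.064
grip_force: 0.0
```

```bash
python3 go.py st .18
```

```text
st .18 shift [ 9.36 10.16 -0.32] in final axes [ 9.38 10.14 -0.3 ] turn [0.01 0.02 0.01]
24.875 [ 0.5008 -0.1035  0.171 ] 0.06395962627898545 [-0.9 -0.3 -0.4]
```

>>> {"fn": "carry_out", "kwargs": {"rows": "0.93 1 0 0 0 0 0.5;0.93 1 0 0 0 0 0.5;0.93 1 0 0 0 0 0.5;0.93 1 0 0 0 0 0.5;0.93 1 0 0 0 0 0.5"}}

```text
t: 25.5
tcp_pos: [0.4896, 0.1026, 0.1693]
ee_rot: [1.074, 2.95, 0.001]
ft_force: [0.4, 1.0, -0.4]
width: 0.0642
grip_force: 0.0
```

>>> {"fn": "carry_out", "kwargs": {"rows": "0.93 1 0 0 0 0 0.5;0.93 1 0 0 0 0 0.5;0.93 1 0 0 0 0 0.5;0.93 1 0 0 0 0 0.5;0.93 1 0 0 0 0 0.5"}}

```text
t: 26.12
tcp_pos: [0.4791, 0.3074, 0.1693]
ee_rot: [1.074, 2.951, 0.002]
ft_force: [1.1, -0.2, -0.3]
width: 0.0642
grip_force: 0.0
```

>>> {"fn": "carry_out", "kwargs": {"rows": "0.08 0.14 0 0 0 0 0.5;0 0 0 0 0 0 0.5"}}

```text
t: 26.38
tcp_pos: [0.48, 0.3105, 0.1685]
ee_rot: [1.073, 2.952, -0.0]
ft_force: [0.5, -0.7, -0.8]
width: 0.0641
grip_force: 0.0
```

```bash
python3 go.py st .036
```

```text
st .036 shift [-0.04  0.02  4.42] in final axes [-0.04  0.03  4.42] turn [0.   0.01 0.02]
26.375 [0.48   0.3105 0.1685] 0.06405980815626361 [ 0.5 -0.7 -0.8]
```

>>> {"fn": "carry_out", "kwargs": {"rows": "0 0 1 0 0 0 0.5;0 0 1 0 0 0 0.5;0 0 1 0 0 0 0.5;0 0 1 0 0 0 0.5;0 0 0.4 0 0 0 0.5"}}

```text
t: 27.0
tcp_pos: [0.4791, 0.3087, 0.0342]
ee_rot: [-1.076, -2.949, 0.004]
ft_force: [0.4, -0.4, -0.3]
width: 0.0643
grip_force: 0.0
```

>>> {"fn": "carry_out", "kwargs": {"rows": "0 0 0 0 0 0 0.5;0 0 0 0 0 0 -1;0 0 0 0 0 0 -1;0 0 0 0 0 0 -1;0 0 0 0 0 0 -1"}}

```text
t: 27.62
tcp_pos: [0.4813, 0.3112, 0.038]
ee_rot: [1.073, 2.95, 0.004]
ft_force: [1.1, -0.3, 5.3]
width: 0.0429
grip_force: 51.9
```

>>> {"fn": "carry_out", "kwargs": {"rows": "0 0 -0.5 0 0 0 -1;0 0 -1 0 0 0 -1;0 0 -1 0 0 0 -1;0 0 -1 0 0 0 -1;0 0 -0.7 0 0 0 -1"}}

```text
t: 28.25
tcp_pos: [0.4794, 0.3106, 0.1629]
ee_rot: [-1.074, -2.952, 0.0]
ft_force: [-0.3, 0.3, -3.4]
width: 0.0429
grip_force: 51.6
```

```bash
python3 go.py C5 .165
```

```text
C5 .165 shift [-9.37 -4.94 -0.07] in final axes [-9.38 -4.92 -0.07] turn [-0.   -0.    0.02]
28.25 [0.4794 0.3106 0.1629] 0.042868186269817594 [-0.3  0.3 -3.4]
```

>>> {"fn": "carry_out", "kwargs": {"rows": "-0.94 -0.5 0 0 0 0 -1;-0.94 -0.5 0 0 0 0 -1;-0.94 -0.5 0 0 0 0 -1;-0.94 -0.5 0 0 0 0 -1;-0.94 -0.5 0 0 0 0 -1"}}

```text
t: 28.88
tcp_pos: [0.539, 0.1616, 0.161]
ee_rot: [-1.073, -2.95, 0.002]
ft_force: [-0.1, 0.2, -4.9]
width: 0.0427
grip_force: 51.8
```

>>> {"fn": "carry_out", "kwargs": {"rows": "-0.94 -0.5 0 0 0 0 -1;-0.94 -0.5 0 0 0 0 -1;-0.94 -0.5 0 0 0 0 -1;-0.94 -0.5 0 0 0 0 -1;-0.9 -0.42 0 0 0 0 -1"}}

```text
t: 29.5
tcp_pos: [0.5995, 0.0162, 0.1609]
ee_rot: [-1.073, -2.949, 0.001]
ft_force: [0.2, 0.2, -3.9]
width: 0.0424
grip_force: 51.8
```

>>> {"fn": "carry_out", "kwargs": {"rows": "0 0 0 0 0 0 -1;0 0 0 0 0 0 -1"}}

```text
t: 29.75
tcp_pos: [0.5994, 0.0176, 0.1611]
ee_rot: [-1.073, -2.95, -0.0]
ft_force: [0.1, 0.3, -3.9]
width: 0.0428
grip_force: 51.7
```

```bash
python3 go.py C5 .055
```

```text
C5 .055 shift [-0.04 -0.02  3.54] in final axes [-0.03 -0.02  3.54] turn [-0.01 -0.02  0.01]
29.75 [0.5994 0.0176 0.1611] 0.04278486285546474 [ 0.1  0.3 -3.9]
```

>>> {"fn": "carry_out", "kwargs": {"rows": "-0.04 -0.02 1 0 0 0 -1;0 0 1 0 0 0 -1;0 0 0.9 0 0 0 -1;0 0 0.3 0 0 0 -1;0 0 0 0 0 0 -1"}}

```text
t: 30.38
tcp_pos: [0.6002, 0.0166, 0.0656]
ee_rot: [-1.072, -2.952, 0.0]
ft_force: [0.5, -0.6, -3.7]
width: 0.0426
grip_force: 51.6
```

>>> {"fn": "carry_out", "kwargs": {"rows": "0 0 0.15 0 0 0 -1;0 0 0.1 0 0 0 -1;0 0 0 0 0 0 -1"}}

```text
t: 30.75
tcp_pos: [0.6006, 0.0162, 0.0587]
ee_rot: [-1.074, -2.952, -0.001]
ft_force: [-1.9, 1.5, -3.3]
width: 0.0428
grip_force: 51.8
```

>>> {"fn": "carry_out", "kwargs": {"rows": "0 0 0.08 0 0 0 -1;0 0 0.06 0 0 0 -1;0 0 0 0 0 0 -1"}}

```text
t: 31.12
tcp_pos: [0.6005, 0.0163, 0.0561]
ee_rot: [-1.074, -2.952, -0.001]
ft_force: [-6.2, 3.2, 5.4]
width: 0.0428
grip_force: 52.7
```

>>> {"fn": "carry_out", "kwargs": {"rows": "0 0 0.03 0 0 0 -1;0 0 0 0 0 0 -1"}}

```text
t: 31.38
tcp_pos: [0.6006, 0.0163, 0.056]
ee_rot: [1.074, 2.952, 0.001]
ft_force: [-7.4, 3.2, 7.8]
width: 0.0429
grip_force: 52.9
```

>>> {"fn": "carry_out", "kwargs": {"rows": "0.07 0 0 0 0 0 -1;0 0 0 0 0 0 -1"}}

```text
t: 31.62
tcp_pos: [0.6003, 0.0165, 0.056]
ee_rot: [1.073, 2.948, -0.0]
ft_force: [-4.1, -0.4, 6.7]
width: 0.0429
grip_force: 52.6
```

>>> {"fn": "carry_out", "kwargs": {"rows": "0 0 0 0 0 0 0.5;0 0 0 0 0 0 0.5;0 0 0 0 0 0 0.5;0 0 0 0 0 0 0.5"}}

```text
t: 32.12
tcp_pos: [0.5992, 0.0171, 0.0531]
ee_rot: [1.074, 2.952, -0.0]
ft_force: [0.0, 0.0, 0.0]
width: 0.064
grip_force: 0.0
```

>>> {"fn": "carry_out", "kwargs": {"rows": "0 0 -0.5 0 0 0 0.5;0 0 -1 0 0 0 0.5;0 0 -1 0 0 0 0.5;0 0 -1 0 0 0 0.5;0 0 -1 0 0 0 0.5"}}

```text
t: 32.75
tcp_pos: [0.5993, 0.0172, 0.1907]
ee_rot: [1.073, 2.951, 0.001]
ft_force: [0.2, -0.8, -0.4]
width: 0.0637
grip_force: 0.0
```

>>> {"fn": "carry_out", "kwargs": {"rows": "1 0.5 -0.5 0 0 0 0.5;1 0.5 0 0 0 0 0.5;1 0.5 0 0 0 0 0.5;1 0.5 0 0 0 0 0.5;1 0.5 0 0 0 0 0.5"}}

```text
t: 33.38
tcp_pos: [0.5321, 0.1721, 0.2048]
ee_rot: [1.074, 2.951, 0.002]
ft_force: [0.1, -0.3, 0.5]
width: 0.0641
grip_force: 0.0
```

>>> {"fn": "carry_out", "kwargs": {"rows": "1 0.5 0 0 0 0 0.5;1 0.5 0 0 0 0 0.5;1 0.5 0 0 0 0 0.5;1 0.5 0 0 0 0 0.5;0 0 0 0 0 0 0.5"}}

```text
t: 34.0
tcp_pos: [0.4782, 0.296, 0.2046]
ee_rot: [1.069, 2.953, 0.002]
ft_force: [1.4, -0.2, -0.7]
width: 0.0636
grip_force: 0.0
```

```bash
python3 -c "
from h import *
snap('top','t9.png');snap('scene','s9.png')
a=cv2.imread('pics/t9.png')[160:300,247:387];b=cv2.imread('pics/s9.png')[155:295,182:322]
cv2.imwrite('pics/f9.png',cv2.convertScaleAbs(cv2.resize(np.hstack([a,b]),(800,400),interpolation=cv2.INTER_CUBIC),alpha=1.4,beta=10))"
```

```text
(no output)
```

View pics/f9.png

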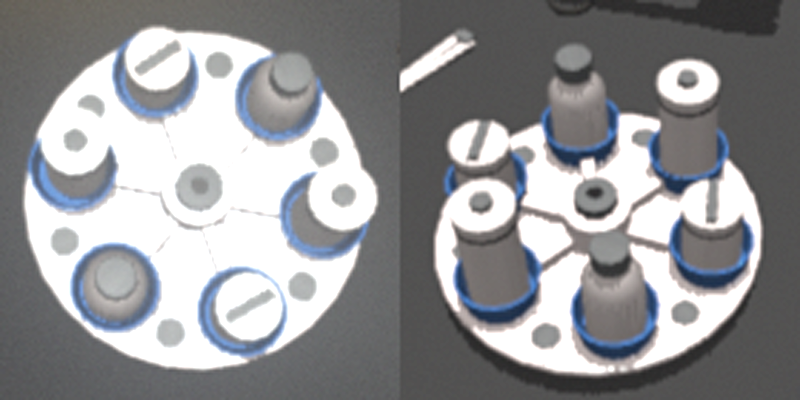

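Pairs now face each other: squat (155,65)/(250,310), necked (290,75)/(115,285) and tall (75,145)/(345,195). I'll check that the moved jars are fully seated.

Run:
```python
from tri import *
m=lambda p,o:(np.array(p)+.5)/(800/280)-.5+np.array(o)
for n,a,b in(('C5 tall',(75,140),(287,77)),('C4 neck',(117,280),(173,60)),('C3 squat',(251,305),(79,139)),('C2 tall',(343,195),(81,202)),('C0 squat',(158,58),(313,199))):
    x,e=tri([ray('top',m(a,(247,160))),ray('scene',m(b,(182,155)))]); print(n,x.round(4),round(e,4))
```

```text
C5 tall [0.6017 0.0137 0.1373] 0.0003
C4 neck [ 0.5132 -0.0143  0.1222] 0.0015
C3 squat [ 0.5002 -0.1034  0.1015] 0.0014
C2 tall [ 0.5684 -0.1602  0.1357] 0.0003
C0 squat [ 0.6681 -0.0412  0.1013] 0.0013
```

```bash
python3 -c "
from h import *
print(finish_job())"
```

```text
the job is handed in; nothing more can be done
None
```

I handed the job in at about 34 s: all six jars stand upright opposite their twins, and the lid heights of the three moved jars match fully seated to within about 3 mm; my first grip on a necked jar slid up to its cap, so I set it back down and regripped it lower.

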